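# Find the gate of a combination padlock, open it and present it

## Task

The combination of the brass dial padlock in the holding nest is lost. Leave it lying in the nest and turn its dial clockwise, feeling past the shallow notches, until the sprung shackle jumps out a little at the true notch; then draw the shackle out all the way. Take the open lock out of the nest, leave the other things on the bench alone, and finish holding it up still and level, dial upward, at least 15 cm above the bench: do not put it down or let go.

Things in the scene. Friction and masses are not known exactly. Their poses are not given: they have to be found in the camera images.
- nest: fixed holding nest: aluminium plate 104 x 122 mm with a grey plastic pocket, inside 65 x 59 mm, in which the padlock lies on its back. Origin on the bench under the pocket's centre; z up; x towards the shackle. Pocket floor 12 mm, tops of jaws (11 mm thick) and of the two shoulder stops 22 mm above the bench. Beyond x = 40 mm is bare bench, under the shackle. Place and yaw vary.
- combination_lock: loose brass dial padlock, about 0.38 kg. Case 62 (x) x 56 (y) x 28 (z) mm with flat sides, of which the upper 18 mm stand free of the nest, to be gripped 56 mm wide and lifted straight up. Origin: centre of the case's underside, 12 mm above the bench in the nest; z out of the dial face, on the dial's axis; x towards the shackle. The nest's stops hold its shoulders against a pull on the shackle.
- lock_dial (a joint): dial angle, rad, growing clockwise seen from above; starts at -0.5 to 0.5. Turns with about 0.05 N m. The true notch is met at an unknown place 0.7 to 2.6 rad clockwise of the start; before it the dial may tick over up to two shallow notches (shackle moves 1 mm; turn on through). At the true notch the shackle springs out 4 to 10 mm and within 0.3 rad the dial then stops hard.
- dial_knob (a point): middle of the dial's fluted round steel knob, on the dial axis, 40.5 mm above the case's underside. Knob 26 mm in diameter, 17 mm high, on a black dial plate 46 mm in diameter; the plate's face is 31.8 mm, the knob's top 48.8 mm above the case's underside.
- lock_shackle (a joint): how far the shackle has come out of the case along the lock's +x, m: 0 to 0.001 locked, 0.004 to 0.010 sprung at the true notch, 0.016 at its stop, fully out. From the sprung position it is drawn out with about 4 N and stays out, within 1 mm of where it is left.
- shackle_grip (a point): point midway between the legs of the steel shackle, 14 mm above the level of the case's underside (26 mm above the bench), 30 mm out from the case while locked; moves with the shackle. Round bar 9 mm thick, legs along the lock's x, 40 mm over their outsides (y), where both can be gripped together, 22 mm between; the bow ends 23 mm farther out.
- padlock_1: bystander: small silver keyed padlock, 58 x 38 x 16 mm, lying loose to the left; origin under its centre
- screwdriver_1: bystander: yellow-handled screwdriver 180 mm long, lying loose to the left; origin under its centre
- tweezers: bystander: steel tweezers 124 mm long, lying loose to the left; origin under their centre
- loupe: bystander: black eye loupe, 35 mm wide and 33 mm high, standing loose; origin under its centre
- lock_cylinder_1: bystander: silver rim lock cylinder, 35 mm wide and 64 mm high, standing loose on its face to the right of the nest; origin under its centre

How it is judged:
On the way, in this order (a step that is already met when the one before it is completed fails the run):
1. the dial has been turned to the true notch: the shackle has sprung out, the lock lying in the nest (value of joint lock_dial above 0.9 rad and value of joint lock_shackle above 0.0035 m and distance between combination_lock and nest below 0.025 m), for 0.1 s.
2. the shackle has been drawn out (over 13 mm) while the lock lies in the nest (value of joint lock_shackle above 0.012 m and distance between combination_lock and nest below 0.025 m), for 0.2 s.
At the end, for the whole second after the job is handed in: The padlock is held in the fingers (over 2 N), clear of the nest, its underside more than 14.5 cm above the bench, level with the dial upward within 0.3 rad, at rest (under 3 cm/s and 0.3 rad/s), and its shackle stands more than 13 mm out (value of joint lock_shackle above 0.012 m and height (world z) of combination_lock above 0.145 m and angle between combination_lock's own z axis and vertical below 0.3 rad and contact force between the fingers and combination_lock above 2 N and contact force between combination_lock and nest below 0.1 N and linear speed of combination_lock below 0.03 m/s and angular speed of combination_lock below 0.3 rad/s); the arm keeps its last pose, push and grip.
It fails at once if a bystander is pushed more than 3 cm (distance of any of padlock_1, screwdriver_1, tweezers, loupe, lock_cylinder_1 from where it was at the start of the episode above 0.03 m).
It also fails if it takes over 67 s, if anything falls off the work surface, if the arm or the gripper's body presses on something with over 40 N, if the wrist force passes 120 N, or if a joint passes its speed limit or range.

## Robot

A 7-joint arm with a two-finger parallel gripper is mounted at the origin on a cart in front of the work surface, level with it; the furniture and walls round the work are solid. World frame = base frame: x ahead of the robot, y to its left, z up, the work surface at z = 0. Lengths are in m, angles in rad, forces in N, time in s.
With the tool pointing down it reaches from about 0.4 to 0.875 m from the base axis. Payload 19.3 kg.
Tool frame: the origin (TCP) lies where the fingers leave the gripper's body, on its centre line; the fingertips stand bot.tip_reach ahead of it and the grasp point (between the pads) lies 54 mm ahead of it (bot.tip_reach is the distance from the TCP to the fingertips, in m); z points along the fingers, y is the line along which they close (so a half turn about z gives the same grasp; the last joint's range is limited). The gripper opens to 85 mm and grips with 20 to 120 N. Pads are 22 mm wide; open, the fingers measure 114 mm over their backs; the gripper's body (76 mm by 85 mm) begins 54 mm behind the grasp point. The pads swing forward as they close: fully open they stand 13 mm farther back than shut.
Start: joints at [-1.286, 0.521, -0.036, 1.599, 0.021, 1.021, -0.113], TCP at [0.217, 0.586, 0.304] pointing down, gripper open.
Joint ranges: [-2.91, 2.91], [-0.3, 2.13], [-1.5, 1.42], [0.17, 2.43], [-1.26, 4.41], [0.16, 1.93], [-2.52, 2.52]. Speed limits (rad/s): [1.89, 1.89, 2.39, 2.39, 3.01, 3.01, 3.01].

## Interface

Orientations are given as [roll, pitch, yaw] about the fixed x, y, z axes, in that order (R = Rz(yaw) Ry(pitch) Rx(roll)).
In Python, from workcell import bot gives the robot as it stands. The module is installed in compiled form; this text tells all that it offers.
- The arm moves only by the shell command python3 -m jog 'ROWS' [FORCE]. ROWS is JSON, a list that holds one entry, the list of rows, each a list of 7 numbers: the shift along the tool's x, y, z in mm, then the turn, a rotation vector about the tool's x, y, z in rad, then the opening, from 0 (shut) to 1 (fully open). In form: [[[tx, ty, tz, wx, wy, wz, fingers], ...]]. A call has 1 to 5 rows; each row shifts and turns the commanded pose from where the row before left it, along the tool's axes as they then stand; what a row does not reach is not made up. A row lasts 1/10 s, in which the tool goes at most 50 mm and 8.59 degrees, less where a joint would pass 70% of its speed; a pose out of reach is approached as far as the arm can. A call is refused whole if a number of a shift passes 50 or a number of a turn 0.15, either way. A call with a gripper value outside its range is refused whole. The fingers move at their own pace and stop on an object; FORCE is the grip in N (left out, the last holds). Time passes only in rows, so rows that do not move let the fingers close. It gives the time, the measured TCP pose, the force, the opening and the grip force at its end, in the units of the state.
- bot.observe(): the state, without advancing time (a new reading comes with each control period).
- bot.grab_frame(name): name is "side" or "top"; returns a dict with "img" (384x512x3 uint8, red, green, blue), "intrinsics" (3x3 intrinsics, pixels), "R" (3x3) and "t" (3): a world point X has camera coordinates R X + t. Camera axes: x right, y down, z forward; pixel columns grow to the right and rows downward; lengths in m; the calibration is good to about 2 mm. A picture is of the moment at which its call begins. There is no depth.
- bot.job_done(): hands the job in; it is judged then, once.
Trained networks look in a picture, given as the dict that the camera call returned (one of the last four; its "shot" number tells which), for a name from the list of things; names that differ only in an ending like _2 or _b are one class to them, and where a whole thing is asked for, a point or a joint stands for the part that bears it (a point fixed in the world has none). Each returns a list of dicts, best first, with "conf" (0 to 1); they miss things now and then, are a little off and sometimes report something else, mostly with a low value. They report only what shows in the picture. A call takes as long as a camera call.
- bot.trace(query, picture): "region" (384x512 bool, what is visible of it).
- bot.spot_point(query, picture): "xyz" ([x, y, z] in m, in world coordinates, good to about 4 mm: a listed point, or the origin of a listed thing).
The state is a dict: "clock": time; "qpos": joint angles; "qd": joint speeds; "joint_efforts": joint torques, N m; "position": TCP position; "tool_rot": TCP orientation; "force": force on the tool from outside, world axes, zero at the start; "moment": the same for the moment, N m; "grip_width": finger opening in m; "finger_force": force on a finger pad.
Only numpy, scipy, OpenCV 4.12 (cv2) and the standard library are available. Lean on these libraries where they do the work, as an engineer would, in place of code of your own. Each camera call takes 0.05 s, during which the arm holds its last target. There are 200 camera calls.

## Working session

There is one attempt and no reset: what is moved stays moved. The work goes in short steps, Python scripts to look and compute and a shell command to move; the robot and the scene stay as the last step left them, time stands still between calls to the robot, and variables do not carry over. Pictures are saved under pics/ and viewed, at most 10 in all, crops included, and the job is handed in when it is done.

```bash
mkdir -p pics
cat > h.py <<'E'
import numpy as np,cv2
from workcell import bot
from scipy.spatial.transform import Rotation as Ro
def pix(f,X):
    c=f["R"]@np.array(X)+f["t"];p=f["intrinsics"]@c;return p[:2]/p[2]
def back(f,uv,z):
    K=f["intrinsics"];d=f["R"].T@np.linalg.inv(K)@np.array([uv[0],uv[1],1.]);o=-f["R"].T@f["t"]
    return o+d*(z-o[2])/d[2]
def save(f,n): cv2.imwrite("pics/"+n,f["img"][:,:,::-1])
def st():
    s=bot.observe();print({k:np.round(s[k],4).tolist() for k in("clock","qpos","position","tool_rot","force","moment","grip_width","finger_force")});return s
E
python3 - <<'E'
from h import *
st();print(bot.tip_reach)
fs={n:bot.grab_frame(n) for n in("top","side")}
im=np.hstack([fs["top"]["img"],fs["side"]["img"]])
for n,f in fs.items():
    save(f,n+"0.png");print(n,"cam",-f["R"].T@f["t"])
    for q in("nest","combination_lock","dial_knob","shackle_grip","loupe","lock_cylinder_1","padlock_1"):
        for r in bot.spot_point(q,f)[:2]: print(q,np.round(r["xyz"],4),round(r["conf"],2),pix(f,r["xyz"]).round())
E
```

```text
{'clock': 0.0, 'qpos': [-1.2862, 0.522, -0.0363, 1.6, 0.0212, 1.0211, -0.1128], 'position': [0.2171, 0.5858, 0.3034], 'tool_rot': [-3.1405, 0.0001, 2.7868], 'force': [-0.4213, -0.1293, -0.1833], 'moment': [-0.0402, -0.0033, 0.049], 'grip_width': 0.0849, 'finger_force': 0.0}
0.0726
top cam [0.38141859 0.08686487 1.30837682]
nest [ 0.5632 -0.0123  0.0033] 0.95 [285. 190.]
combination_lock [ 0.5665 -0.015   0.0131] 0.58 [286. 189.]
dial_knob [ 0.5642 -0.0114  0.0541] 0.54 [286. 188.]
shackle_grip [ 0.4669 -0.1952 -0.0046] 0.47 [346. 224.]
shackle_grip [0.58   0.0478 0.0242] 0.45 [265. 183.]
loupe [ 0.6115  0.2709 -0.0017] 0.58 [191. 173.]
lock_cylinder_1 [ 0.465  -0.1949 -0.0029] 0.42 [346. 225.]
padlock_1 [0.458  0.2918 0.0006] 0.54 [182. 223.]
side cam [0.45878604 0.85187113 0.50093872]
nest [ 5.706e-01 -1.510e-02  5.000e-04] 0.64 [244. 193.]
nest [0.5795 0.0467 0.0272] 0.59 [237. 196.]
combination_lock [ 0.5719 -0.0124  0.0107] 0.58 [243. 190.]
dial_knob [ 0.5678 -0.0112  0.0472] 0.65 [244. 178.]
shackle_grip [0.5811 0.0494 0.0248] 0.57 [236. 198.]
lock_cylinder_1 [ 0.4585  0.2943 -0.0028] 0.74 [283. 281.]
lock_cylinder_1 [ 0.4741 -0.1934  0.0021] 0.64 [284. 165.]
padlock_1 [ 0.4568  0.2948 -0.0015] 0.57 [284. 281.]
```

View pics/top0.png

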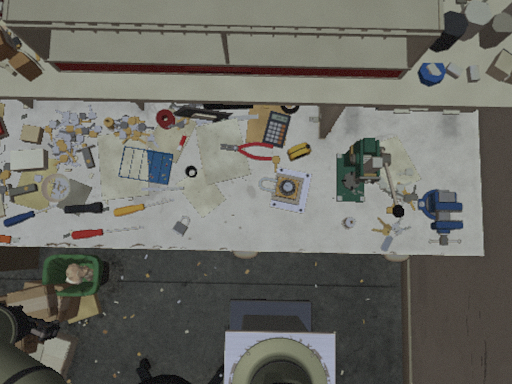

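View pics/side0.png

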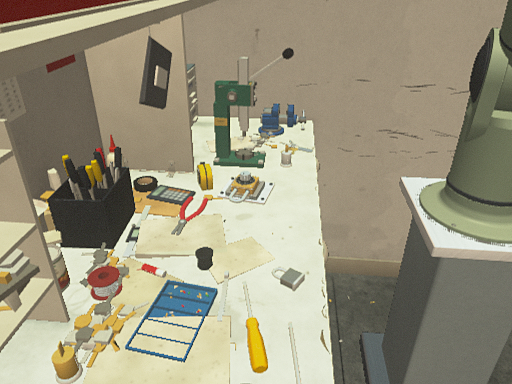

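The top view has the nest near (290,188) and the shackle pointing left to about (266,184). The side view agrees, with the knob at (244,178). The measured knob height and knob–shackle distance (0.062 m) match the given sizes, so the lock sits at about (0.566, -0.011) with yaw about 1.33.

```bash
python3 -m jog '[[[-35,-29,0,0,0,0,1],[-35,-29,0,0,0,0,1],[-35,-29,0,0,0,0,1],[-35,-29,0,0,0,0,1],[-35,-29,0,0,0,0,1]]]' 40
python3 -m jog '[[[-35,-29,0,0,0,0,1],[-35,-29,0,0,0,0,1],[-35,-29,0,0,0,0,1],[-35,-29,0,0,0,0,1],[-35,-29,0,0,0,0,1]]]'
python3 -m jog '[[[-35,-29,15,0,0,0,1],[-35,-29,15,0,0,0,1],[-35,-29,15,0,0,0,1],[-35,-29,15,0,0,0,1],[-35,-29,15,0,0,0,0.7]]]'
cat >> h.py <<'E'
def shift(target):
    s=bot.observe();R=Ro.from_euler("xyz",s["tool_rot"]).as_matrix()
    print("shift mm",((np.array(target)-s["position"])@R*1000).round(1))
E
python3 - <<'E'
from h import *
st()
for n in("top","side"):
    f=bot.grab_frame(n);save(f,n+"1.png")
    for q in("nest","combination_lock","dial_knob","shackle_grip"):
        for r in bot.spot_point(q,f)[:1]: print(n,q,np.round(r["xyz"],4),round(r["conf"],2))
shift([.566,-.0113,.2])
cv2.imwrite("pics/c1.png",cv2.resize(f["img"][120:240,170:330,::-1],(800,600)))
E
```

```text
clock: 1.3
position: [0.3315, 0.3876, 0.3041]
tool_rot: [3.141, 0.0, 2.787]
force: [1.5, 1.4, -0.1]
grip_width: 0.0853
finger_force: 0.0
clock: 1.8
position: [0.4452, 0.1908, 0.3042]
tool_rot: [3.141, 0.0, 2.787]
force: [1.2, 1.0, -0.7]
grip_width: 0.0853
finger_force: 0.0
clock: 2.3
position: [0.5591, -0.0059, 0.2284]
tool_rot: [3.141, 0.0, 2.787]
force: [-0.0, 0.3, -0.1]
grip_width: 0.0731
finger_force: 0.0
{'clock': 2.3, 'qpos': [-0.1911, 0.5164, 0.132, 1.8531, -0.0929, 0.7775, 1.2064], 'position': [0.5591, -0.0059, 0.2284], 'tool_rot': [3.1414, 0.0004, 2.7871], 'force': [-0.0232, 0.2518, -0.15], 'moment': [0.0647, -0.0543, 0.0159], 'grip_width': 0.0731, 'finger_force': 0.0}
top nest [ 0.5617 -0.0119  0.0017] 0.51
top combination_lock [ 0.467  -0.1963 -0.0055] 0.71
top shackle_grip [0.5799 0.0473 0.0268] 0.58
side nest [ 0.5699 -0.0112  0.0023] 0.79
side combination_lock [ 0.5708 -0.0143  0.0097] 0.72
side dial_knob [ 0.5684 -0.0122  0.0515] 0.55
side shackle_grip [0.5786 0.0479 0.0268] 0.71
shift mm [-10.1  -4.9  29.3]
```

View pics/c1.png

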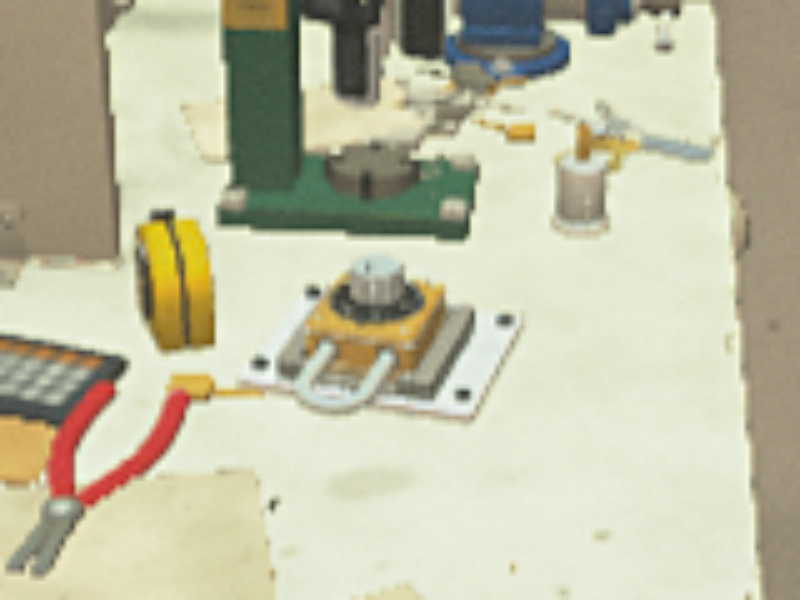

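The crop shows the fingers above the nest, the knob at about (378,280) and the nest plate's corners. I'll use those corners to refine the yaw.

Run:
```python
from h import *
f=bot.grab_frame("side")
C=[(240,385),(470,415),(522,318),(315,285)]
for z in(.006,):
    P=[back(f,(170+u/5,120+v/5),z)[:2] for u,v in C]
    for i in range(4):
        d=P[(i+1)%4]-P[i];print(P[i].round(4),np.hypot(*d).round(4),np.arctan2(d[1],d[0]).round(3))
for n,uv in(("knob top",(377,265)),): print(n,back(f,(170+uv[0]/5,120+uv[1]/5),.0608))
t=bot.grab_frame("top")
for g,n in((f,"side"),(t,"top")):
    for r in bot.trace("nest",g)[:1]:
        c=cv2.findContours(r["region"].astype(np.uint8),0,2)[0];c=max(c,key=cv2.contourArea)
        print(n,cv2.minAreaRect(np.float32([back(g,p[0],.006)[:2]*1000 for p in c])))
```

```text
[0.6301 0.0192] 0.1168 3.004
[0.5144 0.0352] 0.1036 -1.76
[ 0.4949 -0.0665] 0.1169 -0.217
[ 0.609  -0.0916] 0.1128 1.383
knob top [ 0.56517121 -0.01184914  0.0608    ]
side ((525.3842163085938, -17.023086547851562), (118.60033416748047, 50.5916633605957), 74.3906478881836)
top ((524.20458984375, 23.882484436035156), (17.977354049682617, 11.900895118713379), 0.8827484250068665)
```

```bash
python3 -m jog '[[[-5,-2.5,20,0,0,0,0.7],[-5,-2.5,25,0,0,0,0.65],[0,0,25,0,0,0,0.6],[0,0,20,0,0,0,0.6],[0,0,10,0,0,0,0.6]]]'
python3 -m jog '[[[0,0,5,0,0,0,0.6],[0,0,3,0,0,0,0.6],[0,0,0,0,0,0,0.6]]]'
python3 - <<'E'
from h import *
st();shift([.566,-.0115,.119])
for n in("side",):
    f=bot.grab_frame(n)
    cv2.imwrite("pics/c2.png",cv2.resize(f["img"][120:240,170:330,::-1],(800,600)))
E
```

```text
clock: 3.5
position: [0.5654, -0.0124, 0.1274]
tool_rot: [-3.141, -0.002, 2.787]
force: [-0.2, -0.5, 0.4]
grip_width: 0.0513
finger_force: 0.0
clock: 3.8
position: [0.5662, -0.0124, 0.1213]
tool_rot: [3.141, 0.001, 2.787]
force: [-0.2, -0.2, -0.1]
grip_width: 0.0514
finger_force: 0.0
{'clock': 3.8, 'qpos': [-0.1529, 0.6904, 0.099, 1.8881, -0.1172, 0.5681, 1.2384], 'position': [0.5662, -0.0124, 0.1213], 'tool_rot': [3.1414, 0.0005, 2.7868], 'force': [-0.1845, -0.1893, -0.1181], 'moment': [0.0125, 0.0144, -0.0109], 'grip_width': 0.0514, 'finger_force': 0.0}
shift mm [0.5 0.8 2.3]
```

View pics/c2.png

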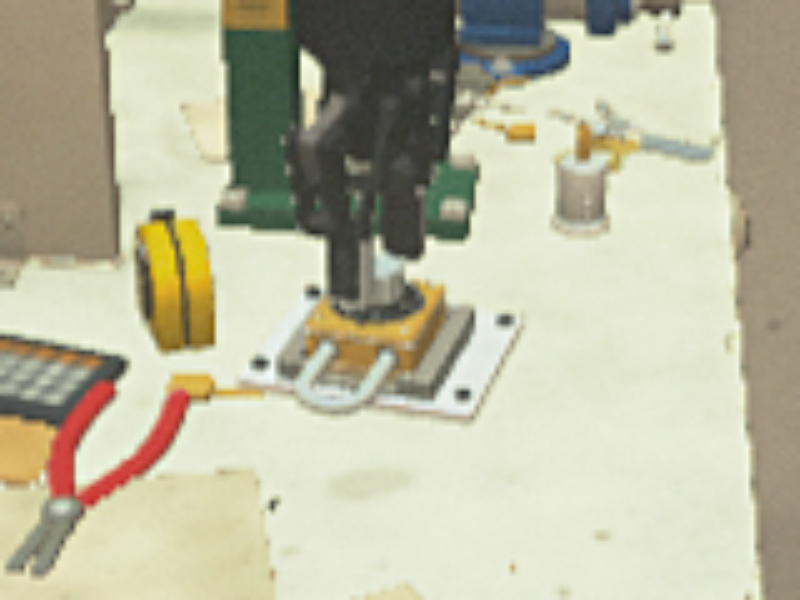

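The fingers straddle the knob with their tips above the case, so I'm closing on it.

```bash
python3 -m jog '[[[0,0.5,0,0,0,0,0.25],[0,0,0,0,0,0,0.2],[0,0,0,0,0,0,0.15],[0,0,0,0,0,0,0.15],[0,0,0,0,0,0,0.15]]]' 40
python3 -m jog '[[[0,0,0,0,0,0.1,0.15],[0,0,0,0,0,0.1,0.15],[0,0,0,0,0,0.1,0.15],[0,0,0,0,0,0,0.15]]]'
python3 -c "from h import *;st()"
```

```text
clock: 4.35
position: [0.5664, -0.012, 0.1216]
tool_rot: [3.141, 0.001, 2.787]
force: [-2.2, -1.2, 8.9]
grip_width: 0.0241
finger_force: 38.7
clock: 4.75
position: [0.5665, -0.0119, 0.1216]
tool_rot: [3.141, 0.001, 2.483]
force: [-1.6, 0.0, 9.8]
grip_width: 0.024
finger_force: 39.1
{'clock': 4.75, 'qpos': [-0.2103, 0.6974, 0.1793, 1.8905, -0.2132, 0.5708, 1.0201], 'position': [0.5665, -0.0119, 0.1216], 'tool_rot': [3.1409, 0.0011, 2.483], 'force': [-1.5805, 0.0275, 9.814], 'moment': [-0.1379, 0.1996, -0.0591], 'grip_width': 0.024, 'finger_force': 39.1041}
```

```bash
cat > m.py <<'E'
from h import *
import os
s=bot.observe();f=bot.grab_frame("side");g=f["img"].astype(float)
c=g[188:210,224:255]
if not os.path.exists("ref.npy"): np.save("ref.npy",c)
print("Mz",s["moment"].__getitem__(2),"yaw",s["tool_rot"][2],"F",np.round(s["force"],1),"q7",s["qpos"][6],"shackle diff",np.abs(c-np.load("ref.npy")).mean().round(2), [np.round(r["xyz"],4) for r in bot.spot_point("shackle_grip",f)[:1]])
E
python3 m.py
python3 -m jog '[[[0,0,-1.2,0,0,0.1,0.15],[0,0,0,0,0,0.1,0.15],[0,0,0,0,0,0.1,0.15],[0,0,0,0,0,0,0.15]]]'|grep -E "pos|force"
python3 m.py
python3 -m jog '[[[0,0,0,0,0,0.1,0.15],[0,0,0,0,0,0.1,0.15],[0,0,0,0,0,0,0.15]]]'|grep -E "pos|force"
python3 m.py
```

```text
Mz -0.05912926908914943 yaw 2.4829939015441957 F [-1.6  0.   9.8] q7 1.0200838892924133 shackle diff 0.0 [array([0.5849, 0.0491, 0.0262])]
position: [0.5661, -0.0116, 0.1221]
force: [-0.1, -0.1, -4.2]
finger_force: 39.7
Mz -0.03352412058838491 yaw 2.1853886032755048 F [-0.1 -0.1 -4.2] q7 0.8064790362181443 shackle diff 5.13 [array([0.5837, 0.0497, 0.0258])]
position: [0.566, -0.0119, 0.122]
force: [-0.1, 0.4, -4.0]
finger_force: 39.7
Mz 0.03909792491186947 yaw 1.987382428186002 F [-0.1  0.4 -4. ] q7 0.6648993205548008 shackle diff 8.54 [array([0.5832, 0.0492, 0.0246])]
```

```bash
for i in 1; do python3 -m jog '[[[0,0,0,0,0,0.1,0.15],[0,0,0,0,0,0.1,0.15],[0,0,0,0,0,0,0.15]]]'|grep -E "^force"
python3 m.py; done
python3 -m jog '[[[0,0,0,0,0,0.1,0.15],[0,0,0,0,0,0.1,0.15],[0,0,0,0,0,0,0.15]]]'|grep -E "^force"
python3 m.py
```

```text
force: [2.4, 2.4, -2.6]
Mz 0.19773752368770892 yaw 1.788687948458806 F [ 2.4  2.4 -2.6] q7 0.5217792356528657 shackle diff 5.93 [array([0.5839, 0.049 , 0.0265])]
force: [0.3, 0.5, -4.4]
Mz 0.018676520098277378 yaw 1.5883300199969503 F [ 0.3  0.5 -4.4] q7 0.37710121660122076 shackle diff 12.17 [array([0.5791, 0.0515, 0.0286])]
```

```bash
python3 -m jog '[[[0,0,0,0,0,0.1,0.15],[0,0,0,0,0,0.1,0.15],[0,0,0,0,0,0,0.15]]]'|grep -E "^force"
python3 m.py
```

```text
force: [-0.1, 0.2, -3.8]
Mz -0.005169135924440954 yaw 1.3883994067492933 F [-0.1  0.2 -3.8] q7 0.23145386448056518 shackle diff 13.82 [array([0.5814, 0.0524, 0.0286])]
```

```bash
python3 -m jog '[[[0,0,0,0,0,0.1,0.15],[0,0,0,0,0,0.1,0.15],[0,0,0,0,0,0,0.15]]]'|grep -E "^force"
python3 m.py
```

```text
force: [4.1, 1.1, -1.3]
Mz 0.3037977425900352 yaw 1.1890255333229653 F [ 4.1  1.1 -1.3] q7 0.08453331435339398 shackle diff 6.92 [array([0.585 , 0.0528, 0.0257])]
```

```bash
python3 -m jog '[[[0,0,0,0,0,0.1,0.15],[0,0,0,0,0,0.1,0.15],[0,0,0,0,0,0,0.15]]]'|grep -E "^force"
python3 m.py
```

```text
force: [5.2, 0.8, -1.7]
Mz 0.7766930871522592 yaw 0.9882857306929211 F [ 5.2  0.8 -1.7] q7 -0.06481569258948773 shackle diff 7.44 [array([0.5638, 0.356 , 0.0015])]
```

Run:
```python
from h import *
a=cv2.imread("pics/side1.png")[175:215,215:265]
f=bot.grab_frame("side");b=f["img"][175:215,215:265,::-1]
cv2.imwrite("pics/cmp.png",cv2.resize(np.vstack([a,b]),(480,600)[::1] if 0 else (375,600),interpolation=cv2.INTER_CUBIC))
R=Ro.from_euler("z",1.37).as_matrix()
for e in(0,.008,.016): print(e,pix(f,np.array([.566,-.0115,.026])+R@[.031+.053+e,0,0]).round(1))
```

```text
0 [233.7 201.8]
0.008 [232.6 203.5]
0.016 [231.4 205.3]
```

View pics/cmp.png

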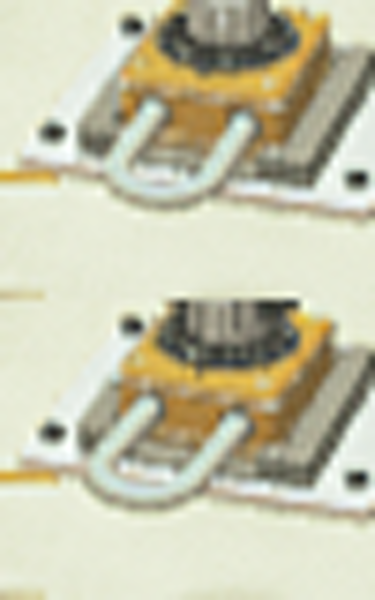

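The shackle has moved down and left, but the case may be twisted by the load. I'll let go of the knob and compare without it.

```bash
python3 -m jog '[[[0,0,0,0,0,0,0.6],[0,0,0,0,0,0,0.6],[0,0,0,0,0,0,0.6]]]'
python3 - <<'E'
from h import *
a=cv2.imread("pics/side1.png")[175:215,215:265]
f=bot.grab_frame("side");b=f["img"][175:215,215:265,::-1];save(f,"side3.png")
cv2.imwrite("pics/cmp2.png",cv2.resize(np.vstack([a,b]),(375,600),interpolation=cv2.INTER_CUBIC))
for q in("shackle_grip","dial_knob"): print([np.round(r["xyz"],4) for r in bot.spot_point(q,f)[:1]])
print(bot.observe()["force"],bot.observe()["moment"])
E
```

```text
clock: 8.1
position: [0.5659, -0.0121, 0.1221]
tool_rot: [-3.141, 0.0, 0.988]
force: [0.6, -0.3, 0.0]
grip_width: 0.0511
finger_force: 0.0
[array([0.5859, 0.0548, 0.0287])]
[array([ 0.5681, -0.0121,  0.0524])]
[ 0.50832106  0.36081079 -1.25367403] [ 0.03154997 -0.01768064 -0.03433835]
```

View pics/cmp2.png

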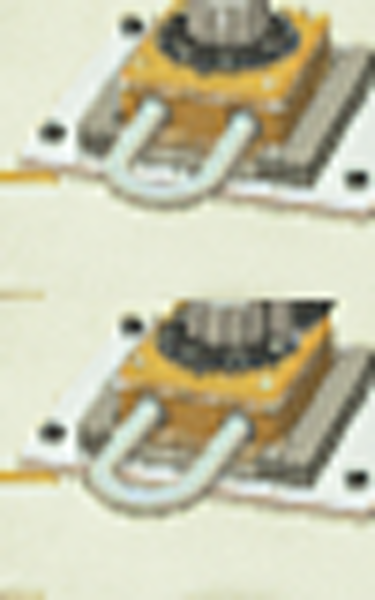

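The legs are now longer. The knob–shackle distance is 69 mm against 61 mm before, so the shackle is about 8 mm out, which means it has sprung. Next is the shackle grasp.

```bash
python3 -m jog '[[[0,0,-20,0,0,0,0.6],[0,0,-20,0,0,-0.11,0.75],[0,0,0,0,0,-0.11,0.8],[0,0,0,0,0,-0.11,0.8],[0,0,0,0,0,0,0.8]]]'
python3 -c "
from h import *;shift([.5852,.055,.08])"
```

```text
clock: 8.75
position: [0.5661, -0.012, 0.1623]
tool_rot: [3.141, -0.001, 1.319]
force: [0.9, -0.5, 0.4]
grip_width: 0.0683
finger_force: 0.0
shift mm [69.6  1.8 82.4]
```

```bash
python3 -m jog '[[[35,1,0,0,0,0,0.8],[34,1,0,0,0,0,0.8],[0,0,30,0,0,0,0.8],[0,0,30,0,0,0,0.8],[0,0,12,0,0,0,0.8]]]'
python3 -m jog '[[[0,0,9,0,0,0,0.8],[0,0,0,0,0,0,0.8],[0,0,0,0,0,0,0.4],[0,0,0,0,0,0,0.4],[0,0,0,0,0,0,0.3]]]' 40
python3 -m jog '[[[0,0,0,0,0,0,0.3],[0,0,0,0,0,0,0.3]]]'
python3 - <<'E'
from h import *
st();f=bot.grab_frame("side");cv2.imwrite("pics/c4.png",cv2.resize(f["img"][140:230,180:300,::-1],(800,600)))
E
```

```text
clock: 9.25
position: [0.5843, 0.0545, 0.0877]
tool_rot: [-3.139, 0.001, 1.314]
force: [-0.2, 0.5, 0.1]
grip_width: 0.0688
finger_force: 0.0
clock: 9.75
position: [0.5846, 0.055, 0.0819]
tool_rot: [-3.14, -0.001, 1.317]
force: [-8.5, 2.8, 7.7]
grip_width: 0.0382
finger_force: 39.1
clock: 9.95
position: [0.5846, 0.055, 0.0819]
tool_rot: [-3.14, -0.001, 1.317]
force: [-8.6, 3.4, 7.7]
grip_width: 0.0381
finger_force: 39.1
{'clock': 9.95, 'qpos': [-0.4991, 0.8413, 0.4523, 1.8498, -0.6217, 0.597, 0.0959], 'position': [0.5846, 0.055, 0.0819], 'tool_rot': [-3.1396, -0.0009, 1.3172], 'force': [-8.5703, 3.428, 7.7201], 'moment': [0.7029, 1.9472, 0.1367], 'grip_width': 0.0381, 'finger_force': 39.1443}
```

View pics/c4.png

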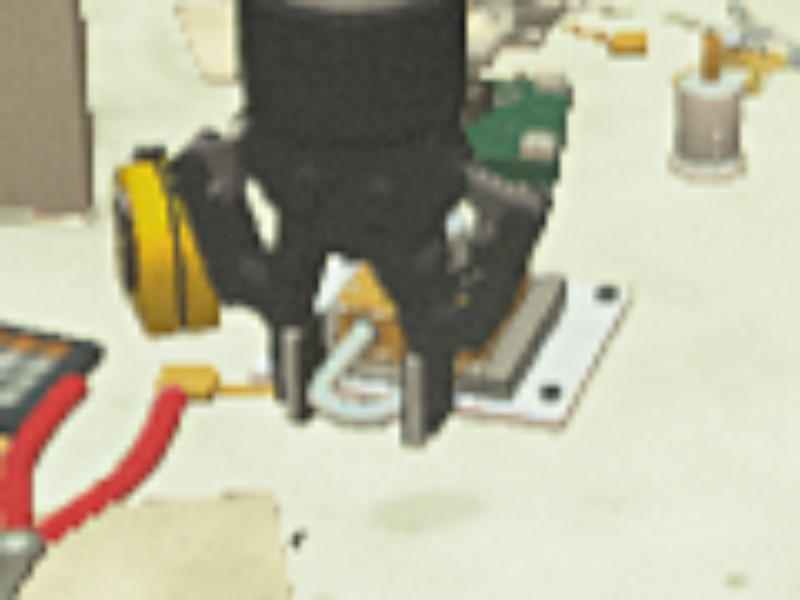

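The fingers hold both legs (38 mm). Now I'll draw the shackle out along tool +x.

```bash
python3 -m jog '[[[2,0,0,0,0,0,0.3],[2,0,0,0,0,0,0.3],[2,0,0,0,0,0,0.3],[0,0,0,0,0,0,0.3]]]'
python3 -c "from h import *;st()"
python3 -m jog '[[[1,0,0,0,0,0,0.3],[1,0,0,0,0,0,0.3],[0,0,0,0,0,0,0.3]]]'
```

```text
clock: 10.4
position: [0.586, 0.0607, 0.0818]
tool_rot: [-3.14, -0.0, 1.317]
force: [-9.0, 2.1, 5.7]
grip_width: 0.0384
finger_force: 39.4
{'clock': 10.4, 'qpos': [-0.5091, 0.8441, 0.4547, 1.8443, -0.622, 0.6009, 0.0858], 'position': [0.586, 0.0607, 0.0818], 'tool_rot': [-3.1395, -0.0004, 1.3171], 'force': [-9.0134, 2.0727, 5.7396], 'moment': [0.4322, 1.9639, 0.162], 'grip_width': 0.0384, 'finger_force': 39.3577}
clock: 10.7
position: [0.5864, 0.0622, 0.0817]
tool_rot: [-3.139, -0.0, 1.317]
force: [-9.0, 0.2, 6.5]
grip_width: 0.0382
finger_force: 39.4
```

```bash
python3 -m jog '[[[1,0,0,0,0,0,0.3],[1,0,0,0,0,0,0.3],[0,0,0,0,0,0,0.3]]]'
```

```text
clock: 11.0
position: [0.5869, 0.064, 0.0817]
tool_rot: [-3.139, 0.0, 1.317]
force: [-7.6, -0.4, 6.0]
grip_width: 0.0382
finger_force: 39.4
```

```bash
python3 -m jog '[[[1,0,0,0,0,0,0.3],[1,0,0,0,0,0,0.3],[0,0,0,0,0,0,0.3]]]'
```

```text
clock: 11.3
position: [0.5872, 0.0652, 0.0817]
tool_rot: [-3.139, 0.001, 1.316]
force: [-10.7, -4.9, 5.6]
grip_width: 0.0382
finger_force: 39.5
```

```bash
python3 -m jog '[[[1,0,0,0,0,0,0.3],[1,0,0,0,0,0,0.3],[0,0,0,0,0,0,0.3]]]'
```

```text
clock: 11.6
position: [0.5873, 0.0655, 0.0816]
tool_rot: [-3.139, 0.003, 1.315]
force: [-12.0, -13.4, 6.2]
grip_width: 0.038
finger_force: 39.5
```

```bash
python3 -m jog '[[[1,0,0,0,0,0,0.3],[1,0,0,0,0,0,0.3],[0,0,0,0,0,0,0.3]]]'
python3 -c "
from h import *;f=bot.grab_frame('side');cv2.imwrite('pics/c5.png',cv2.resize(f['img'][140:230,180:300,::-1],(800,600)))"
```

```text
clock: 11.9
position: [0.5874, 0.0658, 0.0814]
tool_rot: [-3.139, 0.005, 1.314]
force: [-15.1, -22.0, 5.2]
grip_width: 0.0381
finger_force: 39.6
```

View pics/c5.png

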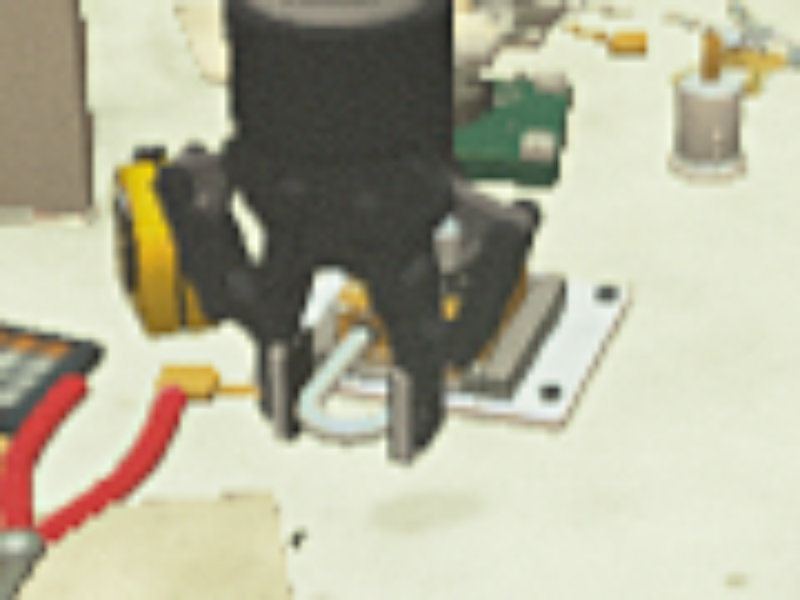

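The pull met a firm stop after about 11 mm (22 N), so the shackle is fully out. I'll take the load off, release, and go up over the case.

```bash
python3 -m jog '[[[-3,0,0,0,0,0,0.3],[0,0,0,0,0,0,0.9],[0,0,0,0,0,0,0.9],[0,0,0,0,0,0,0.9],[0,0,-20,0,0,0,0.9]]]'
python3 -m jog '[[[0,0,-40,0,0,0,0.9],[0,0,-40,0,0,0,0.9],[-38,0,0,0,0,0,0.9],[-38,0,0,0,0,0,0.9],[0,0,0,0,0,0,0.9]]]'
python3 - <<'E'
from h import *
for n in("side","top"):
    f=bot.grab_frame(n)
    for q in("combination_lock","dial_knob","shackle_grip"):
        for r in bot.spot_point(q,f)[:1]: print(n,q,np.round(r["xyz"],4),round(r["conf"],2))
shift([.566,-.0115,.1]);st()
E
```

```text
clock: 12.45
position: [0.5879, 0.0671, 0.0999]
tool_rot: [-3.139, 0.001, 1.317]
force: [-0.2, -0.4, -0.2]
grip_width: 0.0768
finger_force: 0.0
clock: 12.95
position: [0.5686, -0.0114, 0.1822]
tool_rot: [3.14, 0.001, 1.311]
force: [0.5, 0.3, 0.6]
grip_width: 0.0769
finger_force: 0.0
side combination_lock [ 0.5661 -0.0125  0.0066] 0.75
side dial_knob [ 0.5659 -0.0104  0.0509] 0.51
side shackle_grip [0.5867 0.0616 0.0283] 0.54
top shackle_grip [0.5866 0.0648 0.0224] 0.52
shift mm [-6.4 -2.2 81. ]
{'clock': 13.35, 'qpos': [-0.4817, 0.6776, 0.5673, 1.871, -0.5203, 0.7446, 0.1251], 'position': [0.5697, -0.0058, 0.181], 'tool_rot': [-3.1415, -0.0, 1.3179], 'force': [-0.4298, 0.891, -1.1028], 'moment': [0.0161, -0.0109, -0.0093], 'grip_width': 0.0772, 'finger_force': 0.0}
```

The knob–shackle distance is now 77 mm, so the shackle is 16 mm out. Next I'll grip the case.

```bash
python3 -m jog '[[[-3,-1,20,0,0,0,0.9],[-1,-1,25,0,0,0,0.9],[0,0,20,0,0,0,0.9],[0,0,10,0,0,0,0.9],[0,0,4,0,0,0,0.9]]]'
python3 -m jog '[[[0,0,0,0,0,0,0.8],[0,0,0,0,0,0,0.6],[0,0,0,0,0,0,0.5],[0,0,0,0,0,0,0.5],[0,0,0,0,0,0,0.5]]]' 80
python3 -c "from h import *;st()"
```

```text
clock: 13.85
position: [0.5664, -0.0098, 0.1014]
tool_rot: [-3.141, 0.0, 1.317]
force: [1.0, 0.3, -0.4]
grip_width: 0.0773
finger_force: 0.0
clock: 14.35
position: [0.5672, -0.0101, 0.1036]
tool_rot: [3.14, -0.001, 1.317]
force: [-2.8, 0.0, 12.8]
grip_width: 0.0529
finger_force: 81.4
{'clock': 14.35, 'qpos': [-0.4077, 0.7848, 0.467, 1.9035, -0.6045, 0.5946, 0.2001], 'position': [0.5672, -0.0101, 0.1036], 'tool_rot': [3.1398, -0.0008, 1.3168], 'force': [-2.8378, 0.0226, 12.7731], 'moment': [-0.0651, 0.7019, 0.1615], 'grip_width': 0.0529, 'finger_force': 81.4421}
```

```bash
python3 -m jog '[[[0,0,-5,0,0,0,0.5],[0,0,-10,0,0,0,0.5],[0,0,-15,0,0,0,0.5],[0,0,-20,0,0,0,0.5],[0,0,-20,0,0,0,0.5]]]'
python3 -m jog '[[[0,0,-25,0,0,0,0.5],[0,0,-25,0,0,0,0.5],[0,0,-25,0,0,0,0.5],[0,0,-20,0,0,0,0.5],[0,0,-10,0,0,0,0.5]]]'
python3 -m jog '[[[0,0,-5,0,0,0,0.5],[0,0,0,0,0,0,0.5],[0,0,0,0,0,0,0.5],[0,0,0,0,0,0,0.5],[0,0,0,0,0,0,0.5]]]'
python3 - <<'E'
from h import *
st();f=bot.grab_frame("side");cv2.imwrite("pics/c6.png",cv2.resize(f["img"][80:230,150:350,::-1],(800,600)))
for q in("combination_lock","dial_knob","shackle_grip"):
    for r in bot.spot_point(q,f)[:1]: print(q,np.round(r["xyz"],4),round(r["conf"],2))
E
```

```text
clock: 14.85
position: [0.5662, -0.01, 0.1738]
tool_rot: [-3.141, -0.0, 1.317]
force: [0.2, 0.2, -3.8]
grip_width: 0.0527
finger_force: 86.0
clock: 15.35
position: [0.5666, -0.0101, 0.2796]
tool_rot: [3.14, -0.001, 1.316]
force: [-0.1, -0.3, -5.2]
grip_width: 0.0531
finger_force: 86.0
clock: 15.85
position: [0.5664, -0.0101, 0.2815]
tool_rot: [-3.141, 0.001, 1.317]
force: [0.1, 0.6, -3.7]
grip_width: 0.0526
finger_force: 86.0
{'clock': 15.85, 'qpos': [-0.5545, 0.5444, 0.6762, 1.805, -0.4129, 0.9389, 0.0464], 'position': [0.5664, -0.0101, 0.2815], 'tool_rot': [-3.1407, 0.0006, 1.3166], 'force': [0.0584, 0.5974, -3.6786], 'moment': [-0.0247, 0.0074, -0.0196], 'grip_width': 0.0526, 'finger_force': 86.0065}
combination_lock [ 0.573  -0.0125  0.1857] 0.72
dial_knob [0.5053 0.4077 0.0013] 0.56
shackle_grip [0.5865 0.0638 0.2017] 0.5
```

View pics/c6.png

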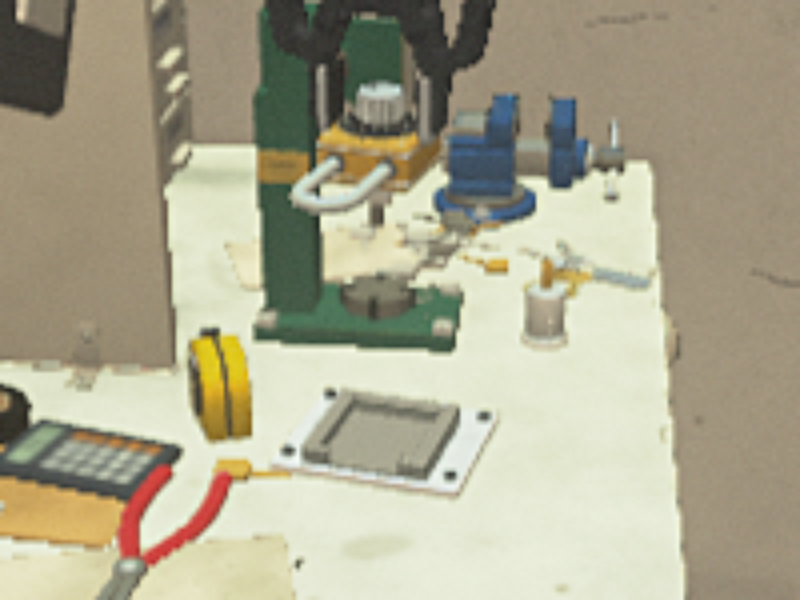

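The picture shows the nest empty at about (385,440) and the lock held level at about (380,150), dial up, with the shackle out and the underside about 0.185 m above the bench. The bystanders have not moved, so I'm handing in.

```bash
python3 -c "from workcell import bot;print(bot.job_done())"
```

```text
the job is handed in; nothing more can be done
None
```

The job is handed in: the dial was turned to the true notch, the shackle drawn out fully (about 16 mm), and the open lock is held level, dial up, about 18 cm above the bench; the hand-in call gave no verdict.

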